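# Weigh a spool of wire on the hanging spring scale

## Robot

A 6-joint arm with a two-finger parallel gripper is mounted at the origin on a cart in front of the work surface, level with it; the furniture and walls round the work are solid. World frame = base frame: x ahead of the robot, y to its left, z up, the work surface at z = 0. Lengths are in m, angles in degrees, forces in N, time in s.
With the tool pointing down it reaches from about 0.4 to 0.825 m from the base axis. Payload 7 kg.
Tool frame: the origin (TCP) lies midway between the tips of the shut fingers; the grasp point (between the pads) lies 19 mm behind it (r.grasp_offset is the distance from the TCP to the grasp point, in m); z points along the fingers, x is the direction in which the jaws open and shut, and the axes are right-handed (so a half turn about z gives the same grasp; the last joint's range is limited). The gripper opens to 88 mm and grips with 3 to 60 N. Pads are 19 mm wide; open, the fingers measure 130 mm over their backs; the gripper's body (78 mm by 193 mm) begins 47 mm behind the grasp point.
Start: joints at [85.491, 20.546, 0.682, 0, -70.136, -16.507], TCP at [0.242, 0.63, 0.227] pointing down, gripper open.
Joint ranges: [-176.03, 176.03], [-82.01, 121.73], [-58.28, 71.71], [-173.87, 95.51], [-174.79, -0.11], [-173.66, 173.66]. Speed limits (degrees/s): [136.94, 136.94, 172.46, 180, 180, 180].

## Interface

Orientations are given as [roll, pitch, yaw] about the fixed x, y, z axes, in that order (R = Rz(yaw) Ry(pitch) Rx(roll)).
In Python, from plant import r gives the robot as it stands.
- The arm moves only by the tool step_arm, never from a script. Its argument "deltas" is a list of rows, each a list of 7 numbers: the turn, a rotation vector about the tool's x, y, z in rad, then the shift along the tool's x, y, z in mm, then the opening, from -1 (shut) to 1 (fully open), so that 0 is half open. In form: [[ax, ay, az, x, y, z, grip], ...]. A call has 1 to 10 rows; each row shifts and turns the pose as measured when the row begins, along the tool's axes as they then stand; what a row does not reach is not made up. A row lasts 1/10 s, in which the tool goes at most 50 mm and 8.59 degrees, less where a joint would pass 70% of its speed; a pose out of reach is approached as far as the arm can. A call with a gripper value outside its range is refused whole. The fingers move at their own pace and stop on an object; "squeeze" is the grip in N (left out, the last holds). Time passes only in rows, so rows that do not move let the fingers close. It gives the time, the measured TCP pose, the force and the opening at its end, in the units of the state.
- r.get_state(): the state, without advancing time (a new reading comes with each control period).
- r.capture(name): name is "side" or "top"; returns the picture (420x560x3 uint8, red, green, blue); there is no depth.
- r.camera_info(name): a dict with "vertical_fov" (degrees; the focal length in pixels is half the picture's height over the tangent of half this angle, whatever the lens; pixels are square), "cx", "cy" (the principal point, pixels), "view" (4x4, takes a point from world to camera coordinates). Camera axes: x right, y down, z forward; pixel columns grow to the right and rows downward; lengths in m; the calibration is good to about 2 mm. A picture is of the moment at which its call begins. camera_info takes no time and is no camera call.
- r.close_job(): hands the job in, once; it reports no verdict.
The state is a dict: "time_s": time; "joints": joint angles; "qd": joint speeds; "joint_torque": joint torques, N m; "tcp_pos": TCP position; "eef_rot": TCP orientation; "contact_force": force on the tool from outside, world axes, zero at the start; "moment": the same for the moment, N m; "gripper_width": finger opening in m.
Only numpy, scipy, OpenCV 4.12 (cv2) and the standard library are available. Lean on these libraries where they do the work, as an engineer would, in place of code of your own. Each camera call takes 0.05 s, during which the arm holds its last target.

## Task

Weigh the copper wire spool: take the hanging spring scale off its stand, catch the wire handle of the pan with its hook, and lift the pan, with the spool in it, about three centimetres or more clear of the bench. Finish still holding the scale up in the gripper, plumb and still, with its white graduated face turned to the front edge of the bench (the robot's side) and the pan hanging level on the hook alone, so that the weight can be read; do not spill the spool or disturb the loupe, the calliper and the jar.

Things in the scene. Friction and masses are not known exactly. Their poses are not given: they have to be found in the camera images.
- scale: Hanging spring scale, 0.25 kg, upright: steel collar 36 mm in diameter, 6 mm thick, by which it hangs in the stand's fork; black handle bar above it; below it an aluminium tube 24 mm in diameter down to z -70 mm, then the hook. Origin on its axis at the underside of the collar, z up. Its white graduated face looks to its own -x. It lifts straight up out of the fork.
- scale_grip (a point): Centre of the scale's black handle bar, on the axis 30 mm above the scale's origin. The bar is 18 mm thick along the scale's x, 66 mm long along its y, 24 mm high; under it is a neck 14 mm in diameter, 12 mm high, down to the collar.
- scale_face (a point): Middle of the scale's white graduated face (20 x 56 mm, with a red pointer), 14 mm from the axis on the scale's own -x side, 34 mm below the scale's origin.
- hook (a point): Inner lowest point of the scale's steel hook, where a load hangs: on the axis, 115.5 mm below the scale's origin when empty, lower by the reading. 5 mm round wire in a 20 mm loop in the scale's x-z plane, open to the scale's +x: the tip is 11 mm ahead (+x), its top 14 mm above this point. To catch a wire, pass the tip under it, go on along the scale's +x till the wire is above this point, lift.
- reading (a joint): Extension of the scale's spring, m: 0 empty, 0.06 at the stop; 180 N/m, so pan and spool draw it out 20 to 45 mm before they leave the bench.
- stand: Fixed grey stand, foot 124 x 100 x 12 mm, a steel post 45 mm from the origin on its own +x side, and a steel fork 56 mm wide whose top is 150 mm above the bench (lips at the ends 3 mm higher), open to its own -x. Origin on the bench under the hanging scale, z up.
- pan: Dark pewter weighing pan, a round shallow bowl 157 mm in diameter, 32 mm high, with a stiff upright wire handle (bail): an arch of 5 mm round wire in the pan's y-z plane, 155 mm wide at the rim, a small raised peak in the middle. Origin at the centre of its underside, z up. Pan and spool weigh 0.4 to 0.8 kg together.
- bail (a point): The underside of the bail's wire at its peak, 92.5 mm above the pan's underside, over the pan's centre; the wire runs along the pan's y here. 8 mm to either side the wire is 2 mm lower, 14 mm to either side 8 mm lower.
- spool: Spool of copper wire, 48 mm in diameter, 30 mm high, lying loose in the pan near its middle. Origin at the centre of its underside, which is 6 mm above the pan's.
- bench_back (a point): Fixed point on the bench top at its back, on the window side of the work; its axes are the world's (x away from the robot, towards the window). The scale faces the front edge of the bench when its own x points along this x. A bow saw and clamps hang over the back right of the bench: from 0.50 m ahead of and 0.11 m right of the robot's base axis, 0.24 m above the bench and up.
- loupe: Black loupe 33 mm in diameter, 31 mm high, standing near the front of the bench between stand and pan; origin at the centre of its underside. Leave it.
- calliper: Steel calliper 74 x 190 x 8 mm, lying at the right of the work, behind the vice; origin at the centre of its underside. Leave it.
- jar: Amber jar with a black cap, 56 mm in diameter, 78 mm high, behind the work; origin at the centre of its underside. Leave it.
There are look-alikes about, which are no part of the job. What is shaped like the spool but purple is not meant.

How it is judged (in metres and radians):
On the way, in this order (a step that is already met when the one before it is completed fails the run):
1. the scale is in the gripper, lifted off its stand, nothing on its hook yet (height (world z) of scale above 0.165 m and contact force between the fingers and scale above 2 N and value of joint reading below 0.008 m), for 0.1 s.
2. the pan hangs on the hook, clear of the bench (height (world z) of pan above 0.01 m and contact force between scale and pan above 2 N and value of joint reading above 0.015 m), for 0.2 s.
At the end, for the whole second after the job is handed in: Scale in the gripper, pan on its hook alone: underside over 20 mm above the bench, bail peak within 12 mm of the hook seat, reading 15 to 58 mm, pan level within 10 degrees, scale plumb within 7, both still (30 mm/s, 0.4 rad/s), face to the front within 15 degrees, spool in the pan (height (world z) of pan above 0.02 m and distance between hook and bail below 0.012 m and value of joint reading between 0.015 and 0.058 m and contact force between the fingers and scale above 2 N and contact force between each of the arm, the fingers, stand and pan below 0.1 N and contact force between stand and scale below 0.1 N and angle between pan's own z axis and vertical below 0.17 rad and angle between scale's own z axis and vertical below 0.12 rad and linear speed of pan below 0.03 m/s and angular speed of pan below 0.4 rad/s and velocity of joint reading between -0.02 and 0.02 m/s and angle between the x axis of scale and the x axis of bench_back, either way round below 0.26 rad and x of bench_back in the frame of scale above 0 m and horizontal distance between spool and pan below 0.06 m and distance between spool and pan below 0.065 m); the arm keeps its last pose, push and grip.
It fails at once if the pan is tipped by more than 30 degrees (angle between pan's own z axis and vertical above 0.52 rad).
It fails at once if the spool leaves the pan (distance between spool and pan above 0.085 m).
It fails at once if the loupe is disturbed (distance of loupe from where it was at the start of the episode above 0.02 m).
It fails at once if the calliper is disturbed (distance of calliper from where it was at the start of the episode above 0.02 m).
It fails at once if the jar is disturbed (distance of jar from where it was at the start of the episode above 0.02 m).
It also fails if it takes over 61 s, if anything falls off the work surface, if the arm or the gripper's body presses on something with over 40 N, if the wrist force passes 120 N, or if a joint passes its speed limit or range.

## Working session

There is one attempt and no reset: what is moved stays moved. The work goes in short steps, Python scripts to look and compute and a tool call to move; the robot and the scene stay as the last step left them, time stands still between calls to the robot, and variables do not carry over. Pictures are saved under pics/ and viewed, and the job is handed in when it is done.

Besides the shell and the picture viewer there is one more tool, called as name(argument=value, ...), one argument or row to a line, values as JSON. step_arm: Moves the arm, as the interface text tells. Its arguments: {"type":"object","properties":{"deltas":{"type":"array","items":{"type":"array","items":{"type":"number"}}},"squeeze":{"type":"number"}},"required":["deltas"]}

```bash
mkdir -p pics; ls; python3 - <<'E'
from plant import r
import cv2
print(r.get_state())
for n in("side","top"):
    i=r.camera_info(n);print(n,i)
    im=r.capture(n);cv2.imwrite(f"pics/{n}0.png",im[:,:,::-1])
E
```

```text
pics
{'time_s': 0.0, 'joints': array([ 8.54885698e+01,  2.05902269e+01,  6.33099404e-01, -1.99501946e-02,
       -7.01365627e+01, -1.65069662e+01]), 'qd': array([-0.01833543,  0.11726022,  0.0654128 , -0.0749195 , -0.01108949,
        0.0702061 ]), 'joint_torque': array([-2.32460166e-03, -5.82707226e+01,  2.93048573e+01,  6.99697763e+00,
        6.84289495e-03, -1.66046525e-04]), 'tcp_pos': array([0.24194971, 0.62961041, 0.22563175]), 'eef_rot': array([-1.79991359e+02, -9.51578924e-02, -1.11025198e+02]), 'contact_force': array([-0.00337798, -0.01037162,  0.03367671]), 'moment': array([ 0.02477018, -0.01867988, -0.00516413]), 'gripper_width': 0.08778209140490374}
side {'vertical_fov': 54.26132967858493, 'cx': 276.5867545747057, 'cy': 219.49481436788116, 'view': array([[-0.96489682, -0.26170346, -0.02203234,  0.50879006],
       [-0.14899183,  0.61454968, -0.77468066,  0.13567028],
       [ 0.21627658, -0.74420427, -0.63196871,  0.88399925],
       [ 0.        ,  0.        ,  0.        ,  1.        ]])}
top {'vertical_fov': 53.006125382017956, 'cx': 275.1414862499043, 'cy': 209.6186746344759, 'view': array([[-0.01994913, -0.99974352, -0.01072009,  0.04563926],
       [-0.98719243,  0.02139388, -0.15809305,  0.54028481],
       [ 0.15828184,  0.00742897, -0.98736603,  1.03819683],
       [ 0.        ,  0.        ,  0.        ,  1.        ]])}
```

View pics/side0.png

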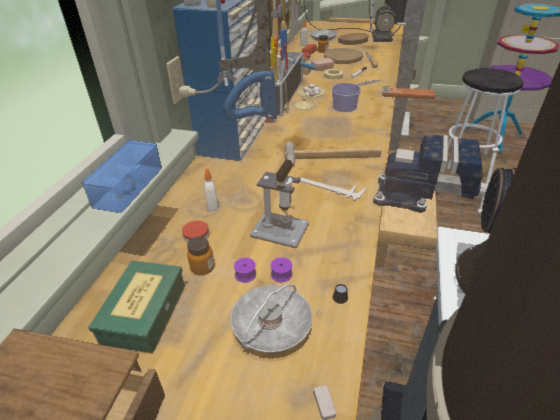

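View pics/top0.png

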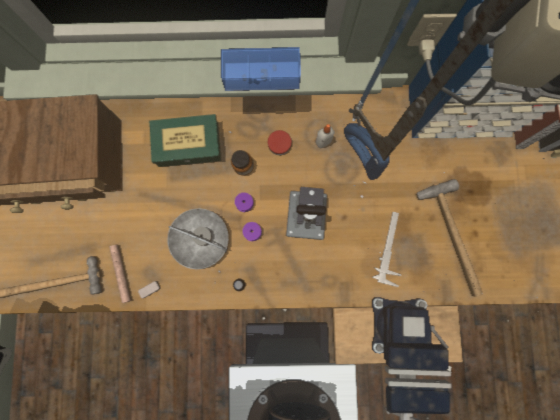

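Side view: scale in its stand at about (284,190), pan with spool at (271,318), two purple spools at (245,270) and (281,270), loupe at (341,294), jar at (200,255). Top view: stand (310,212), pan (198,238), purple spools (244,202) and (252,231), loupe (239,285). I'll take close crops next.

```bash
cat > h.py <<'E'
import numpy as np,cv2
from plant import r
def cam(n):
    i=r.camera_info(n);f=210/np.tan(np.radians(i['vertical_fov'])/2);return f,i['cx'],i['cy'],i['view']
def proj(n,p):
    f,cx,cy,V=cam(n);c=V@np.append(p,1);return np.array([cx+f*c[0]/c[2],cy+f*c[1]/c[2]])
def ray(n,uv):
    f,cx,cy,V=cam(n);d=V[:3,:3].T@np.array([(uv[0]-cx)/f,(uv[1]-cy)/f,1]);o=-V[:3,:3].T@V[:3,3];return o,d
def atz(n,uv,z):
    o,d=ray(n,uv);return o+d*(z-o[2])/d[2]
def tri(a,b):
    o1,d1=ray('side',a);o2,d2=ray('top',b)
    s=np.linalg.lstsq(np.c_[d1,-d2],o2-o1,rcond=None)[0]
    p,q=o1+s[0]*d1,o2+s[1]*d2;return (p+q)/2,np.linalg.norm(p-q)
def crop(src,out,x0,y0,x1,y1,k):
    im=cv2.imread(src)[y0:y1,x0:x1];im=cv2.resize(im,None,fx=k,fy=k,interpolation=cv2.INTER_CUBIC)
    for x in range((x0+9)//10*10,x1,10):
        cv2.line(im,((x-x0)*k,0),((x-x0)*k,6 if x%50 else 14),(0,255,255),1)
        if x%20==0: cv2.putText(im,str(x),((x-x0)*k,24),0,.4,(0,255,255),1)
    for y in range((y0+9)//10*10,y1,10):
        cv2.line(im,(0,(y-y0)*k),(6,(y-y0)*k),(0,255,255),1)
        if y%20==0: cv2.putText(im,str(y),(8,(y-y0)*k+4),0,.4,(0,255,255),1)
    cv2.imwrite(out,im)
E
python3 - <<'E'
from h import *
crop("pics/side0.png","pics/s1.png",240,130,330,250,5)
crop("pics/top0.png","pics/t1.png",270,170,350,250,7)
crop("pics/side0.png","pics/s2.png",220,250,360,365,5)
crop("pics/top0.png","pics/t2.png",155,180,275,300,5)
E
```

```text
(no output)
```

View pics/s1.png

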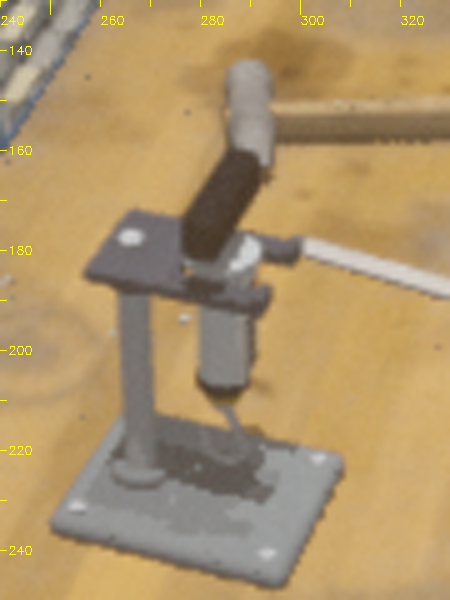

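View pics/t1.png

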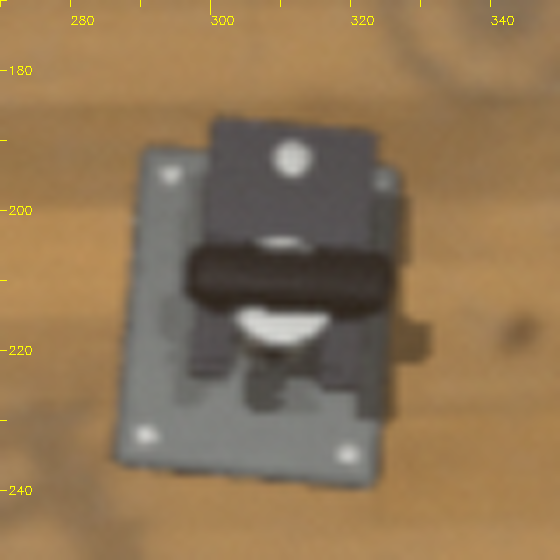

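View pics/s2.png

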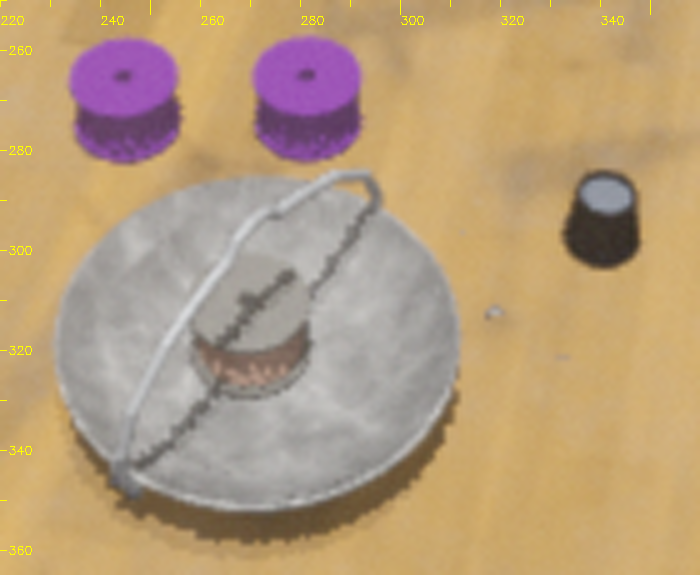

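View pics/t2.png

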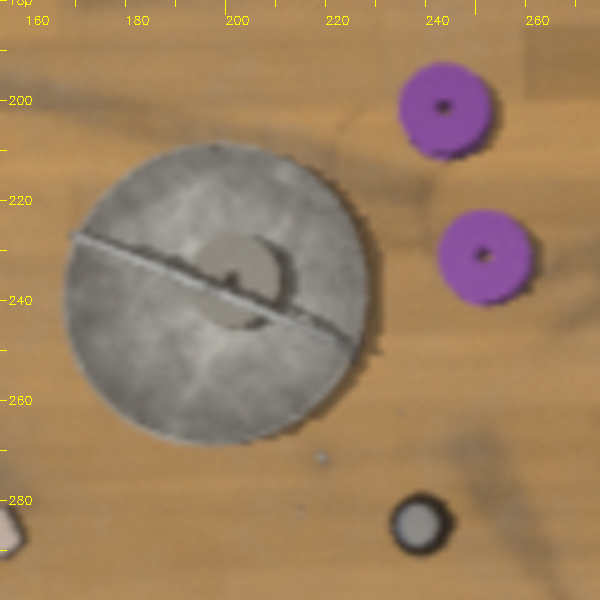

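Spool candidates: copper with a grey top in the pan (side 271,318; top 203,236), and purple ones at side (245,270) and (281,270). I choose the copper one in the pan. The crops confirm this, and there is only one scale, in the stand, with its fork opening to the robot's side. Now positions.

```bash
python3 - <<'E'
from h import *
P=lambda s,v:print(s,np.round(v,4) if not isinstance(v,tuple) else (np.round(v[0],4),round(v[1],4)))
# stand foot corners, top z=.012
for uv in [(288,235),(323.5,238.5),(327,194),(290.5,191.5)]: P('foot',atz('top',uv,.012))
P('post',atz('top',(311.3,192.5),.152))
P('barL',atz('top',(297,209),.192));P('barR',atz('top',(325.5,210.5),.192))
P('collar',atz('top',(309.3,213.5),.156))
# pan rim: fit ellipse extents
P('rimL',atz('top',(167.5,238),.03));P('rimR',atz('top',(228,239),.03));P('rimT',atz('top',(198,208.5),.03));P('rimB',atz('top',(197.5,268.5),.03))
P('bailL',atz('top',(170.5,227),.03));P('bailR',atz('top',(225,249),.03))
P('bailLs',atz('side',(244,345),.03));P('bailRs',atz('side',(294.5,289),.03))
for uv in [(196,237.5),(200,239),(204,240.5)]:P('peak',atz('top',uv,.095))
P('loupe',atz('top',(236.5,285),.031))
# side foot corners
for uv in [(250,236),(297,246.5),(308.5,222.5),(265,213)]: P('footS',atz('side',uv,.008))
# side rim
for uv in [(231,318),(312,318),(271,284.5),(273,352)]:P('rimS',atz('side',uv,.03))
E
```

```text
foot [0.4781 0.0023 0.012 ]
foot [ 0.467  -0.0901  0.012 ]
foot [ 0.5851 -0.1039  0.012 ]
foot [ 0.594  -0.0072  0.012 ]
post [ 0.5621 -0.0511  0.152 ]
barL [ 0.5176 -0.015   0.192 ]
barR [ 0.5129 -0.0778  0.192 ]
collar [ 0.5123 -0.0445  0.156 ]
rimL [0.4751 0.3135 0.03  ]
rimR [0.4693 0.1573 0.03  ]
rimT [0.5505 0.2354 0.03  ]
rimB [0.3956 0.2353 0.03  ]
bailL [0.5035 0.3063 0.03  ]
bailR [0.4438 0.1651 0.03  ]
bailLs [0.5039 0.3097 0.03  ]
bailRs [0.4456 0.1579 0.03  ]
peak [0.4686 0.2271 0.095 ]
peak [0.4647 0.2173 0.095 ]
peak [0.4609 0.2076 0.095 ]
loupe [0.3523 0.136  0.031 ]
footS [ 5.95e-01 -4.00e-04  8.00e-03]
footS [0.4744 0.0089 0.008 ]
footS [ 0.4661 -0.0852  0.008 ]
footS [ 0.5849 -0.0967  0.008 ]
rimS [0.5475 0.259  0.03  ]
rimS [0.3963 0.2207 0.03  ]
rimS [0.4959 0.1579 0.03  ]
rimS [0.449  0.3105 0.03  ]
```

```bash
cat >> h.py <<'E'
def Rz(a):
    a=np.radians(a);return np.array([[np.cos(a),-np.sin(a),0],[np.sin(a),np.cos(a),0],[0,0,1]])
def circ(rad,z,n=40):
    t=np.linspace(0,2*np.pi,n);return np.c_[rad*np.cos(t),rad*np.sin(t),t*0+z]
def box(x0,x1,y0,y1,z):return np.array([[x0,y0,z],[x1,y0,z],[x1,y1,z],[x0,y1,z],[x0,y0,z]])
def scale_lines(ext=0):
    L=[box(-.009,.009,-.033,.033,z) for z in(.018,.042)]+[circ(.018,.0),circ(.018,.006),circ(.012,-.07)]
    t=np.linspace(-np.pi*1.5,0.2,30); L.append(np.c_[.0125*np.cos(t),0*t,-.103-ext+.0125*np.sin(t)])
    return L
def bail_lines():
    y=np.array([-.0775,-.06,-.04,-.014,-.008,0,.008,.014,.04,.06,.0775]);z=np.array([.032,.055,.075,.087,.093,.095,.093,.087,.075,.055,.032])
    return [circ(.0785,.032),np.c_[y*0,y,z],circ(.04,0)]
def overlay(src,out,n,items,x0,y0,x1,y1,k):
    im=cv2.imread(src)[y0:y1,x0:x1];im=cv2.resize(im,None,fx=k,fy=k,interpolation=cv2.INTER_CUBIC)
    for pos,R,lines,col in items:
        for l in lines:
            q=np.array([(proj(n,R@p+pos)+.5-[x0,y0])*k for p in l])
            cv2.polylines(im,[np.int32(q)],False,col,1)
    cv2.imwrite(out,im)
E
python3 - <<'E'
from h import *
it=[(np.array([.515,-.046,.150]),Rz(-5),scale_lines(),(0,255,0)),(np.array([.472,.236,0]),Rz(-22),bail_lines(),(0,0,255))]
overlay("pics/side0.png","pics/a.png","side",it,240,130,330,250,5)
overlay("pics/top0.png","pics/b.png","top",it,270,170,350,250,6)
overlay("pics/side0.png","pics/c.png","side",it,220,270,330,365,5)
overlay("pics/top0.png","pics/d.png","top",it,155,195,240,275,6)
A=[cv2.imread(f"pics/{c}.png") for c in "abcd"]
for nm,(p,q) in {"e":(0,1),"f":(2,3)}.items():
    h=max(A[p].shape[0],A[q].shape[0]);pad=lambda m:cv2.copyMakeBorder(m,0,h-m.shape[0],0,0,0)
    o=np.hstack([pad(A[p]),pad(A[q])]);s=min(1,800/o.shape[1],600/h);cv2.imwrite(f"pics/{nm}.png",cv2.resize(o,None,fx=s,fy=s))
E
```

```text
(no output)
```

View pics/e.png

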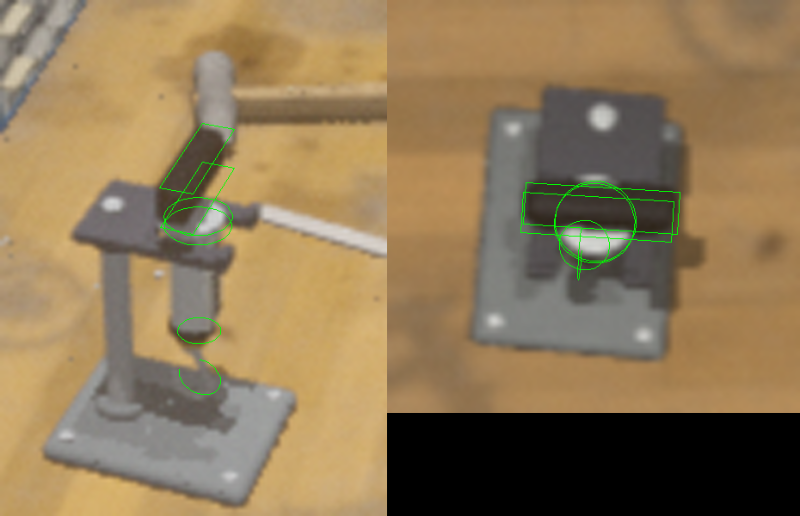

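View pics/f.png

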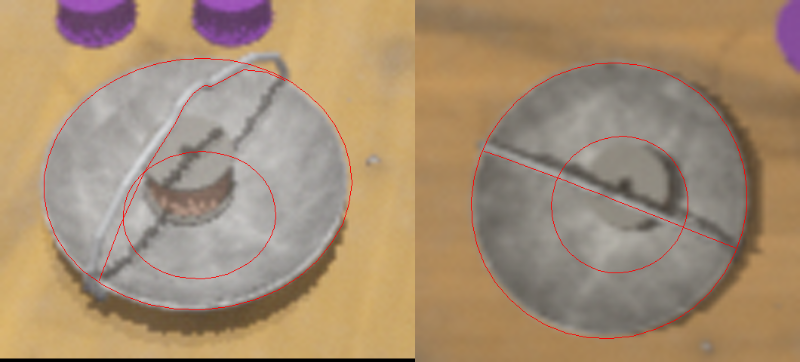

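```bash
cat >> h.py <<'E'
from scipy.spatial.transform import Rotation as Ro
def plan(target,yaw,n,g,rpy=None):
    s=r.get_state();p=np.array(s['tcp_pos']);R0=Ro.from_euler('xyz',s['eef_rot'],degrees=True)
    R1=Ro.from_euler('xyz',rpy if rpy is not None else [180,0,yaw],degrees=True)
    w=(R0.inv()*R1).as_rotvec()/n
    d=(np.array(target)-p)/n;R=R0;rows=[]
    for i in range(n):
        rows.append([round(float(x),3) for x in w]+[round(float(x),1) for x in R.inv().apply(d)*1000]+[g]);R=R*Ro.from_rotvec(w)
    print('rotdeg',np.round(np.degrees(w*n),2),'shift',np.round(d*n*1000,1),'t',s['time_s']);print(rows)
E
python3 - <<'E'
from h import *
plan([.45,.2,.27],175,10,0.2)
plan([.515,-.046,.25],175,20,0.2)
E
```

```text
rotdeg [-6.000e-02 -7.000e-02  7.398e+01] shift [ 208.1 -429.7   44.2] t 0.1
[[-0.0, -0.0, 0.129, 32.7, -34.8, -4.4, 0.2], [-0.0, -0.0, 0.129, 27.9, -38.7, -4.4, 0.2], [-0.0, -0.0, 0.129, 22.7, -42.0, -4.4, 0.2], [-0.0, -0.0, 0.129, 17.1, -44.6, -4.4, 0.2], [-0.0, -0.0, 0.129, 11.2, -46.4, -4.4, 0.2], [-0.0, -0.0, 0.129, 5.1, -47.5, -4.4, 0.2], [-0.0, -0.0, 0.129, -1.0, -47.7, -4.4, 0.2], [-0.0, -0.0, 0.129, -7.2, -47.2, -4.4, 0.2], [-0.0, -0.0, 0.129, -13.2, -45.9, -4.4, 0.2], [-0.0, -0.0, 0.129, -19.0, -43.8, -4.4, 0.2]]
rotdeg [-6.000e-02 -7.000e-02  7.398e+01] shift [ 273.1 -675.7   24.2] t 0.1
[[-0.0, -0.0, 0.065, 26.6, -24.9, -1.2, 0.2], [-0.0, -0.0, 0.065, 25.0, -26.5, -1.2, 0.2], [-0.0, -0.0, 0.065, 23.2, -28.1, -1.2, 0.2], [-0.0, -0.0, 0.065, 21.4, -29.5, -1.2, 0.2], [-0.0, -0.0, 0.065, 19.4, -30.8, -1.2, 0.2], [-0.0, -0.0, 0.065, 17.4, -32.0, -1.2, 0.2], [-0.0, -0.0, 0.065, 15.3, -33.1, -1.2, 0.2], [-0.0, -0.0, 0.065, 13.1, -34.0, -1.2, 0.2], [-0.0, -0.0, 0.065, 10.9, -34.8, -1.2, 0.2], [-0.0, -0.0, 0.065, 8.6, -35.4, -1.2, 0.2], [-0.0, -0.0, 0.065, 6.3, -35.9, -1.2, 0.2], [-0.0, -0.0, 0.065, 4.0, -36.2, -1.2, 0.2], [-0.0, -0.0, 0.065, 1.6, -36.4, -1.2, 0.2], [-0.0, -0.0, 0.065, -0.7, -36.4, -1.2, 0.2], [-0.0, -0.0, 0.065, -3.1, -36.3, -1.2, 0.2], [-0.0, -0.0, 0.065, -5.4, -36.0, -1.2, 0.2], [-0.0, -0.0, 0.065, -7.7, -35.6, -1.2, 0.2], [-0.0, -0.0, 0.065, -10.0, -35.0, -1.2, 0.2], [-0.0, -0.0, 0.065, -12.2, -34.3, -1.2, 0.2], [-0.0, -0.0, 0.065, -14.4, -33.5, -1.2, 0.2]]
```

step_arm(
  deltas=[
    [0, 0, 0.065, 27, -25, -3, 0.2],
    [0, 0, 0.065, 25, -26, -3, 0.2],
    [0, 0, 0.065, 23, -28, -3, 0.2],
    [0, 0, 0.065, 21, -30, -3, 0.2],
    [0, 0, 0.065, 19, -31, -3, 0.2],
    [0, 0, 0.065, 17, -32, -3, 0.2],
    [0, 0, 0.065, 15, -33, -3, 0.2],
    [0, 0, 0.065, 13, -34, -3, 0.2],
    [0, 0, 0.065, 11, -35, -3, 0.2],
    [0, 0, 0.065, 9, -35, -3, 0.2],
  ],
)

```text
time_s: 1.1
tcp_pos: [0.376, 0.2796, 0.2522]
eef_rot: [-179.6, -0.5, -149.4]
contact_force: [1.1, -0.6, 0.5]
gripper_width: 0.0525
```

```bash
python3 -c "
from h import *
print(r.get_state()['tcp_pos'],r.get_state()['eef_rot'])
plan([.515,-.046,.25],175,10,0.0)"
```

```text
[0.37596301 0.27958707 0.25222292] [-179.57872866   -0.49735885 -149.41302189]
rotdeg [-0.56 -0.35 35.59] shift [ 139.  -325.6   -2.2] t 1.1
[[-0.001, -0.001, 0.062, 4.6, -35.1, 0.5, 0.0], [-0.001, -0.001, 0.062, 2.4, -35.3, 0.5, 0.0], [-0.001, -0.001, 0.062, 0.2, -35.4, 0.4, 0.0], [-0.001, -0.001, 0.062, -2.0, -35.3, 0.4, 0.0], [-0.001, -0.001, 0.062, -4.2, -35.2, 0.4, 0.0], [-0.001, -0.001, 0.062, -6.3, -34.8, 0.4, 0.0], [-0.001, -0.001, 0.062, -8.5, -34.4, 0.3, 0.0], [-0.001, -0.001, 0.062, -10.6, -33.8, 0.3, 0.0], [-0.001, -0.001, 0.062, -12.7, -33.0, 0.3, 0.0], [-0.001, -0.001, 0.062, -14.7, -32.2, 0.2, 0.0]]
```

step_arm(
  deltas=[
    [-0.001, -0.001, 0.062, 5, -35, 0, 0.2],
    [-0.001, -0.001, 0.062, 2, -35, 0, 0.2],
    [-0.001, -0.001, 0.062, 0, -35, 0, 0.2],
    [-0.001, -0.001, 0.062, -2, -35, 0, 0.2],
    [-0.001, -0.001, 0.062, -4, -35, 0, 0.2],
    [-0.001, -0.001, 0.062, -6, -35, 0, 0.2],
    [-0.001, -0.001, 0.062, -8, -34, 0, 0.2],
    [-0.001, -0.001, 0.062, -11, -34, 0, 0.2],
    [-0.001, -0.001, 0.062, -13, -25, 0, 0.2],
    [0, 0, 0.062, -15, -12, 0, 0.2],
  ],
)

```text
time_s: 2.1
tcp_pos: [0.5127, -0.0343, 0.2532]
eef_rot: [179.9, 0.1, 173.5]
contact_force: [0.2, -0.4, 0.1]
gripper_width: 0.0529
```

```bash
python3 -c "
from h import *
print(r.get_state()['tcp_pos'],r.get_state()['eef_rot'])
plan([.515,-.046,.23],175,3,0.2)
for n in('side','top'): cv2.imwrite(f'pics/{n}1.png',r.capture(n)[:,:,::-1])
a=cv2.imread('pics/side1.png')[90:290,180:400];b=cv2.imread('pics/top1.png')[100:300,200:420]
cv2.imwrite('pics/g.png',cv2.resize(np.hstack([a,b]),None,fx=1.8,fy=1.8))"
```

```text
[ 0.51272417 -0.03428676  0.25323892] [1.79866644e+02 1.15305723e-01 1.73494617e+02]
rotdeg [ 0.13  0.12 -1.51] shift [  2.3 -11.7 -23.2] t 2.1
[[0.001, 0.001, -0.009, -1.2, -3.8, 7.7, 0.2], [0.001, 0.001, -0.009, -1.2, -3.8, 7.7, 0.2], [0.001, 0.001, -0.009, -1.1, -3.8, 7.7, 0.2]]
```

View pics/g.png

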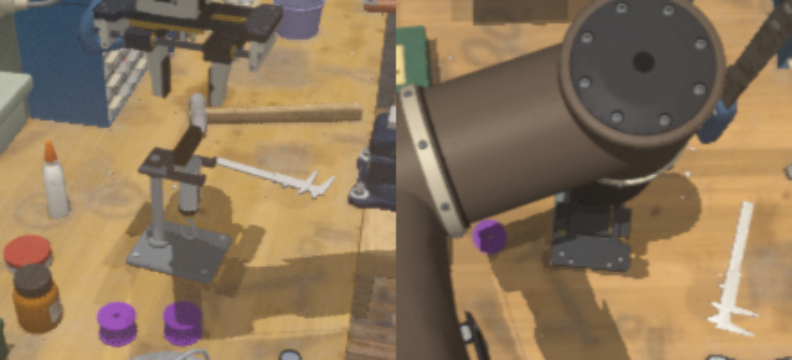

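The side view shows the open jaws above and straddling the bar along x, with nothing in the way. Moving down.

step_arm(
  deltas=[
    [0.001, 0.001, -0.009, -1, -4, 8, 0.2],
    [0.001, 0.001, -0.009, -1, -4, 8, 0.2],
    [0, 0, -0.009, -1, -4, 8, 0.2],
    [0, 0, 0, 0, 0, 0, 0.2],
  ],
)

```text
time_s: 2.6
tcp_pos: [0.5136, -0.0462, 0.2253]
eef_rot: [-180.0, -0.2, 175.4]
contact_force: [0.0, 0.4, -0.3]
gripper_width: 0.0522
```

```bash
python3 -c "
from h import *
print(r.get_state()['tcp_pos'],r.get_state()['eef_rot'])
plan([.515,-.046,.164],175,6,0.2)"
```

```text
[ 0.51363148 -0.04617652  0.22533504] [-179.97515781   -0.19362238  175.35958104]
rotdeg [-0.03 -0.19  0.36] shift [  1.4   0.2 -61.3] t 2.6
[[-0.0, -0.001, 0.001, -0.3, 0.1, 10.2, 0.2], [-0.0, -0.001, 0.001, -0.3, 0.1, 10.2, 0.2], [-0.0, -0.001, 0.001, -0.2, 0.1, 10.2, 0.2], [-0.0, -0.001, 0.001, -0.2, 0.1, 10.2, 0.2], [-0.0, -0.001, 0.001, -0.2, 0.1, 10.2, 0.2], [-0.0, -0.001, 0.001, -0.2, 0.0, 10.2, 0.2]]
```

step_arm(
  deltas=[
    [0, -0.001, 0.001, 0, 0, 10, 0.2],
    [0, -0.001, 0.001, 0, 0, 10, 0.2],
    [0, -0.001, 0.001, 0, 0, 10, 0.2],
    [0, 0, 0, 0, 0, 10, 0.2],
    [0, 0, 0, 0, 0, 10, 0.2],
    [0, 0, 0, 0, 0, 9, 0.2],
    [0, 0, 0, 0, 0, 0, 0.2],
  ],
)

```text
time_s: 3.3
tcp_pos: [0.5127, -0.0452, 0.1606]
eef_rot: [-180.0, -0.1, 175.3]
contact_force: [-0.1, -0.3, 0.5]
gripper_width: 0.0526
```

```bash
python3 -c "
from h import *
print(r.get_state()['tcp_pos'],r.get_state()['eef_rot'])
for n in('side','top'): cv2.imwrite(f'pics/{n}2.png',r.capture(n)[:,:,::-1])
a=cv2.imread('pics/side2.png')[90:250,200:340]
cv2.imwrite('pics/g2.png',cv2.resize(a,None,fx=3.7,fy=3.7))"
```

```text
[ 0.51267016 -0.04519188  0.16055705] [-1.79970940e+02 -5.15128019e-02  1.75293528e+02]
```

View pics/g2.png

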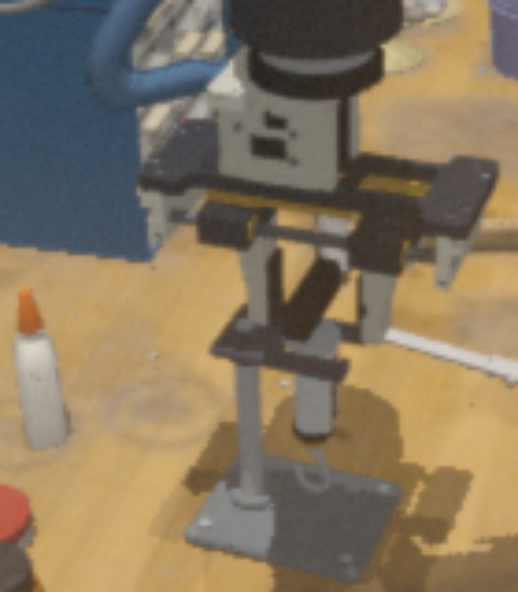

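step_arm(
  deltas=[
    [0, 0, 0, -2, 0, -2, 0],
    [0, 0, 0, 0, 0, 0, -0.4],
    [0, 0, 0, 0, 0, 0, -1],
    [0, 0, 0, 0, 0, 0, -1],
    [0, 0, 0, 0, 0, 0, -1],
    [0, 0, 0, 0, 0, 0, -1],
    [0, 0, 0, 0, 0, 0, -1],
  ],
  squeeze=40,
)

```text
time_s: 4.1
tcp_pos: [0.5172, -0.0452, 0.1661]
eef_rot: [180.0, 0.3, 175.3]
contact_force: [0.8, 0.6, -0.7]
gripper_width: 0.0178
```

```bash
python3 -c "
from h import *
s=r.get_state();print(s['tcp_pos'],s['eef_rot'],s['contact_force'],s['moment'],s['gripper_width'])
for n in('side','top'): cv2.imwrite(f'pics/{n}3.png',r.capture(n)[:,:,::-1])
a=cv2.imread('pics/side3.png')[90:250,200:340]
cv2.imwrite('pics/g3.png',cv2.resize(a,None,fx=3.7,fy=3.7))"
```

```text
[ 0.51721794 -0.04515923  0.16610895] [179.95416155   0.28575731 175.31041201] [ 0.82366138  0.63194081 -0.68732309] [ 0.0079178  -0.17268512 -0.02602056] 0.017807313092113367
```

View pics/g3.png

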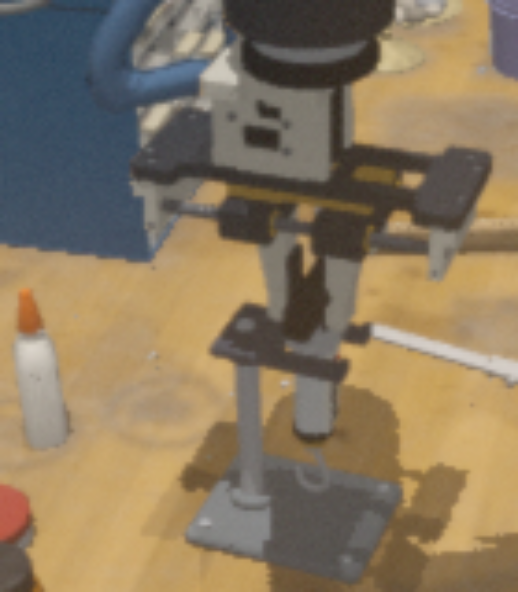

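The jaws are shut on the bar (17.8 mm). Lifting straight up until the tube clears the fork.

step_arm(
  deltas=[
    [0, 0, 0, 0, 0, -5, -1],
    [0, 0, 0, 0, 0, -8, -1],
    [0, 0, 0, 0, 0, -10, -1],
    [0, 0, 0, 0, 0, -10, -1],
    [0, 0, 0, 0, 0, -10, -1],
  ],
)

```text
time_s: 4.7
tcp_pos: [0.5151, -0.0454, 0.2105]
eef_rot: [-180.0, -0.0, 175.3]
contact_force: [0.3, 0.2, -2.5]
gripper_width: 0.0177
```

```bash
python3 -c "
from h import *
s=r.get_state();print(s['tcp_pos'],s['eef_rot'],s['contact_force'],s['moment'],s['gripper_width'])
plan([.517,-.045,.255],175.3,5,-1)"
```

```text
[ 0.51507473 -0.04537261  0.21049441] [-1.79994528e+02 -6.89283130e-03  1.75277167e+02] [ 0.27843069  0.20801242 -2.51477553] [ 0.11386817 -0.0998547   0.03770489] 0.0176840195494942
rotdeg [-0.01 -0.01 -0.02] shift [ 1.9  0.4 44.5] t 4.7
[[-0.0, -0.0, -0.0, -0.4, 0.1, -8.9, -1], [-0.0, -0.0, -0.0, -0.4, 0.1, -8.9, -1], [-0.0, -0.0, -0.0, -0.4, 0.1, -8.9, -1], [-0.0, -0.0, -0.0, -0.4, 0.1, -8.9, -1], [-0.0, -0.0, -0.0, -0.4, 0.1, -8.9, -1]]
```

step_arm(
  deltas=[
    [0, 0, 0, 0, 0, -9, -1],
    [0, 0, 0, 0, 0, -9, -1],
    [0, 0, 0, 0, 0, -9, -1],
    [0, 0, 0, 0, 0, -9, -1],
    [0, 0, 0, 0, 0, -9, -1],
    [0, 0, 0, 0, 0, 0, -1],
  ],
)

```text
time_s: 5.3
tcp_pos: [0.5159, -0.0452, 0.2623]
eef_rot: [179.9, 0.2, 175.3]
contact_force: [0.4, -0.2, -3.0]
gripper_width: 0.0176
```

```bash
python3 -c "
from h import *
s=r.get_state();print(s['tcp_pos'],s['eef_rot'],s['contact_force'],s['moment'],s['gripper_width'])
for n in('side','top'): cv2.imwrite(f'pics/{n}4.png',r.capture(n)[:,:,::-1])
a=cv2.imread('pics/side4.png')[80:240,210:350]
cv2.imwrite('pics/g4.png',cv2.resize(a,None,fx=3.7,fy=3.7))"
```

```text
[ 0.51592541 -0.04524788  0.26231221] [179.9372907    0.22975456 175.29022889] [ 0.44880577 -0.24477769 -3.00241147] [ 0.08215357 -0.0351632  -0.0116727 ] 0.017642780071678084
```

View pics/g4.png

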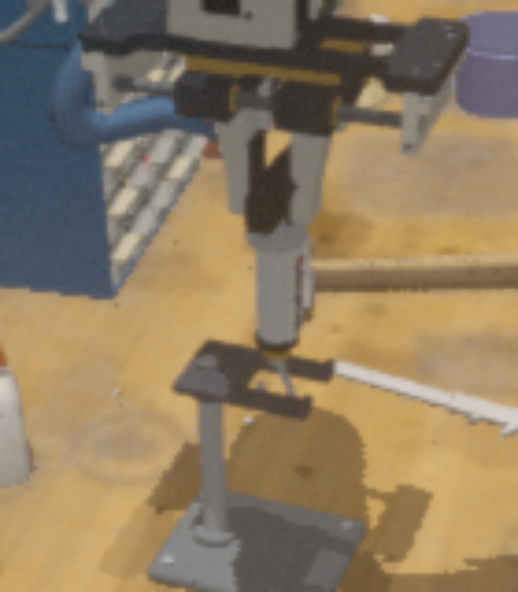

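The tube is clear of the fork, and the white face looks to the robot's side (right). Moving out through the open front.

step_arm(
  deltas=[
    [0, 0, 0, 8, 0, 0, -1],
    [0, 0, 0, 14, 0, 0, -1],
    [0, 0, 0, 18, 0, 0, -1],
    [0, 0, 0, 18, 0, 0, -1],
    [0, 0, 0, 15, 0, 0, -1],
    [0, 0, 0, 6, 0, 0, -1],
  ],
)

```text
time_s: 6.0
tcp_pos: [0.4278, -0.0391, 0.2569]
eef_rot: [-180.0, -0.3, 175.2]
contact_force: [1.1, 0.2, -2.5]
gripper_width: 0.0177
```

```bash
python3 -c "
from h import *
s=r.get_state();print(s['tcp_pos'],s['eef_rot'],s['contact_force'])
plan([.435,.245,.26],165,12,-1)"
```

```text
[ 0.42781384 -0.03911504  0.25693171] [-179.97156763   -0.2878131   175.19072539] [ 1.11507018  0.19250665 -2.5324424 ]
rotdeg [-0.05 -0.28 10.19] shift [  7.2 284.1   3.1] t 6.0
[[-0.0, -0.0, 0.015, 1.4, 23.6, -0.3, -1], [-0.0, -0.0, 0.015, 1.7, 23.6, -0.3, -1], [-0.0, -0.0, 0.015, 2.1, 23.6, -0.3, -1], [-0.0, -0.0, 0.015, 2.4, 23.6, -0.3, -1], [-0.0, -0.0, 0.015, 2.8, 23.5, -0.3, -1], [-0.0, -0.0, 0.015, 3.1, 23.5, -0.3, -1], [-0.0, -0.0, 0.015, 3.5, 23.4, -0.3, -1], [-0.0, -0.0, 0.015, 3.8, 23.4, -0.3, -1], [-0.0, -0.0, 0.015, 4.2, 23.3, -0.3, -1], [-0.0, -0.0, 0.015, 4.5, 23.2, -0.3, -1], [-0.0, -0.0, 0.015, 4.9, 23.2, -0.3, -1], [-0.0, -0.0, 0.015, 5.2, 23.1, -0.3, -1]]
```

step_arm(
  deltas=[
    [0, 0, 0.01, 1, 12, 0, -1],
    [0, 0, 0.015, 1, 22, 0, -1],
    [0, 0, 0.015, 2, 28, 0, -1],
    [0, 0, 0.02, 2, 32, 0, -1],
    [0, 0, 0.02, 3, 34, 0, -1],
    [0, 0, 0.02, 3, 34, 0, -1],
    [0, 0, 0.02, 4, 34, 0, -1],
    [0, 0, 0.02, 4, 30, 0, -1],
    [0, 0, 0.02, 5, 22, 0, -1],
    [0, 0, 0.01, 5, 14, 0, -1],
  ],
)

```text
time_s: 7.0
tcp_pos: [0.4343, 0.2322, 0.2565]
eef_rot: [-180.0, -0.2, 165.0]
contact_force: [0.8, -0.5, -3.3]
gripper_width: 0.0177
```

```bash
python3 -c "
from h import *
s=r.get_state();print(s['tcp_pos'],s['eef_rot'],s['contact_force'])
plan([.43,.247,.26],165,4,-1)"
```

```text
[0.4342801  0.2321713  0.25653151] [-179.98799929   -0.19052541  164.95473576] [ 0.7767191  -0.51804169 -3.3360085 ]
rotdeg [-0.01 -0.19 -0.05] shift [-4.3 14.8  3.5] t 7.0
[[-0.0, -0.001, -0.0, 2.0, 3.3, -0.9, -1], [-0.0, -0.001, -0.0, 2.0, 3.3, -0.9, -1], [-0.0, -0.001, -0.0, 2.0, 3.3, -0.9, -1], [-0.0, -0.001, -0.0, 2.0, 3.3, -0.9, -1]]
```

step_arm(
  deltas=[
    [0, 0, 0, 2, 4, 0, -1],
    [0, 0, 0, 2, 4, 0, -1],
    [0, 0, 0, 1, 3, 0, -1],
    [0, 0, 0, 0, 0, 0, -1],
    [0, 0, 0, 0, 0, 0, -1],
  ],
)

```text
time_s: 7.5
tcp_pos: [0.431, 0.2446, 0.2557]
eef_rot: [-179.9, -0.2, 165.1]
contact_force: [0.1, 0.7, -2.6]
gripper_width: 0.0174
```

```bash
cat >> h.py <<'E'
def look(tag,win,k,dz=-.016,ext=0,topwin=None):
    s=r.get_state();p=s['tcp_pos'];y=s['eef_rot'][2]
    print(np.round(p,4),np.round(s['eef_rot'],2),np.round(s['contact_force'],2),s['time_s'])
    f=f'pics/{tag}.png';cv2.imwrite(f,r.capture('side')[:,:,::-1])
    R=Ro.from_euler('xyz',s['eef_rot'],degrees=True).as_matrix()@np.diag([-1,1,-1.])
    it=[(R@np.array([0,0,dz])+p,R,scale_lines(ext),(0,255,0)),(np.array([.472,.236,0]),Rz(-21.5),bail_lines(),(0,0,255))]
    overlay(f,f'pics/{tag}_o.png','side',it,*win,k);overlay(f,f'pics/{tag}_n.png','side',[],*win,k)
    o=np.hstack([cv2.imread(f'pics/{tag}_o.png'),cv2.imread(f'pics/{tag}_n.png')]);s=min(1,800/o.shape[1],600/o.shape[0]);cv2.imwrite(f'pics/{tag}_v.png',cv2.resize(o,None,fx=s,fy=s,interpolation=cv2.INTER_AREA))
E
python3 -c "
from h import *
look('l5',(220,180,340,350),4)"
```

```text
[0.431  0.2446 0.2557] [-179.9    -0.23  165.08] [ 0.12  0.72 -2.64] 7.5
```

View pics/l5_v.png

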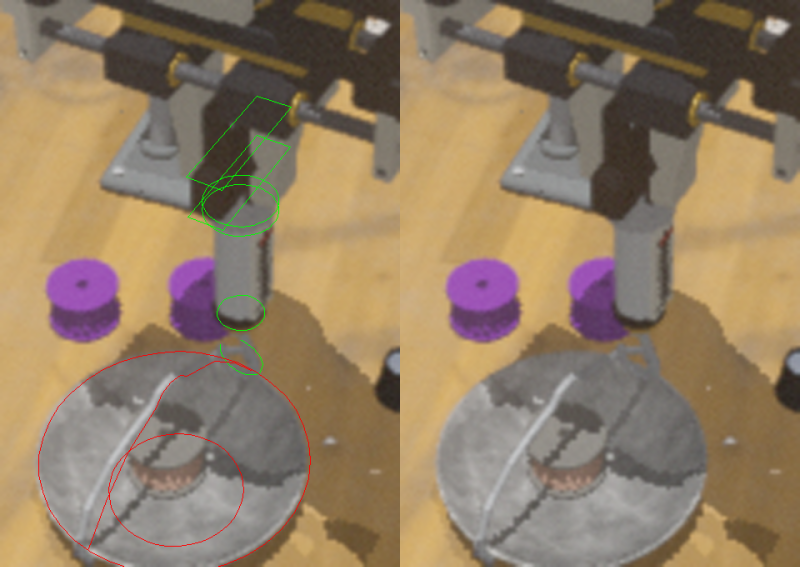

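The hook hangs in front of the bail, which runs from side pixel (288,255) to (245,340). Its opening faces the wire. Lowering so the tip can pass under the peak.

step_arm(
  deltas=[
    [0, 0, 0, 0, 0, 6, -1],
    [0, 0, 0, 0, 0, 9, -1],
    [0, 0, 0, 0, 0, 10, -1],
    [0, 0, 0, 0, 0, 10, -1],
    [0, 0, 0, 0, 0, 9, -1],
    [0, 0, 0, 0, 0, 7, -1],
    [0, 0, 0, 0, 0, 3, -1],
    [0, 0, 0, 0, 0, 0, -1],
  ],
)

```text
time_s: 8.35
tcp_pos: [0.4304, 0.2427, 0.1957]
eef_rot: [-179.8, -0.3, 165.0]
contact_force: [0.6, 0.3, -3.2]
gripper_width: 0.0178
```

```bash
python3 -c "
from h import *
look('l6',(220,200,340,350),4)
plan([.472,.236,.198],165,6,-1)"
```

```text
[0.4304 0.2427 0.1957] [-179.79   -0.29  164.97] [ 0.64  0.32 -3.16] 8.35
rotdeg [-0.19 -0.29 -0.03] shift [41.5 -6.8  2.1] t 8.4
[[-0.001, -0.001, -0.0, -7.0, 0.7, -0.4, -1], [-0.001, -0.001, -0.0, -7.0, 0.7, -0.4, -1], [-0.001, -0.001, -0.0, -7.0, 0.7, -0.4, -1], [-0.001, -0.001, -0.0, -7.0, 0.7, -0.4, -1], [-0.001, -0.001, -0.0, -7.0, 0.7, -0.4, -1], [-0.001, -0.001, -0.0, -7.0, 0.7, -0.4, -1]]
```

View pics/l6_v.png

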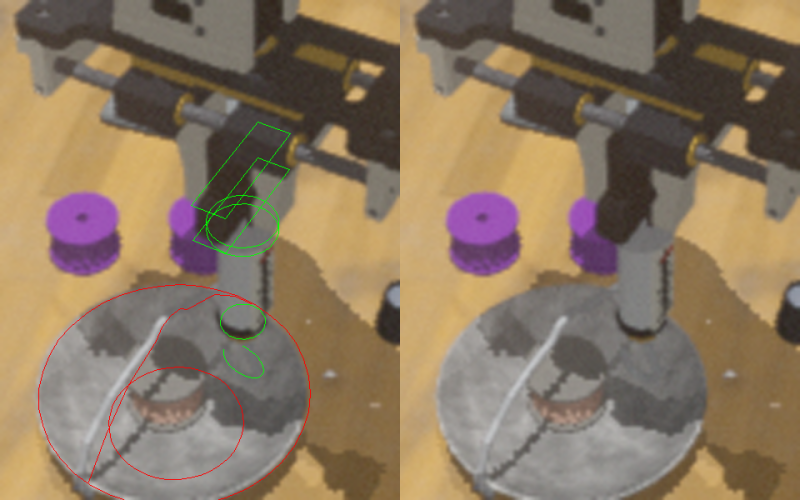

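step_arm(
  deltas=[
    [0, 0, 0, -4, 0, -1, -1],
    [0, 0, 0, -7, 1, -1, -1],
    [0, 0, 0, -8, 1, 0, -1],
    [0, 0, 0, -8, 1, 0, -1],
    [0, 0, 0, -7, 0, 0, -1],
    [0, 0, 0, -4, 0, 0, -1],
    [0, 0, 0, 0, 0, 0, -1],
  ],
)

```text
time_s: 9.1
tcp_pos: [0.4724, 0.236, 0.1996]
eef_rot: [-179.9, -0.2, 165.0]
contact_force: [-2.7, 0.2, -1.7]
gripper_width: 0.0174
```

```bash
python3 -c "
from h import *
look('l7',(220,220,320,350),5)
plan([.472,.236,.198],165,1,-1)"
```

```text
[0.4724 0.236  0.1996] [-179.94   -0.23  164.97] [-2.74  0.16 -1.67] 9.1
rotdeg [-0.06 -0.24 -0.03] shift [-0.1  0.1 -1.5] t 9.15
[[-0.001, -0.004, -0.001, 0.1, 0.0, 1.5, -1]]
```

View pics/l7_v.png

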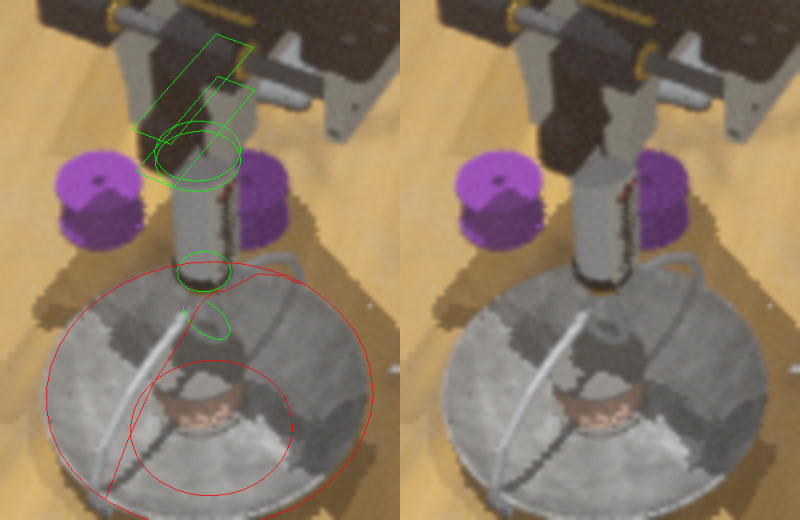

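step_arm(
  deltas=[
    [0, 0, 0, 0, 0, 0, -1],
    [0, 0, 0, 0, 0, 0, -1],
  ],
)

```text
time_s: 9.35
tcp_pos: [0.4715, 0.236, 0.1993]
eef_rot: [-179.9, -0.3, 165.0]
contact_force: [-2.8, 1.8, -1.6]
gripper_width: 0.0173
```

```bash
python3 -c "
from h import *
look('l8',(240,265,300,320),10)
it=[(np.array([.472,.236,0]),Rz(-21.5),bail_lines(),(0,0,255))]
overlay('pics/side0.png','pics/l8b.png','side',it,240,265,300,320,10)"
```

```text
[0.4715 0.236  0.1993] [-179.94   -0.29  164.95] [-2.85  1.83 -1.57] 9.35
```

View pics/l8_n.png

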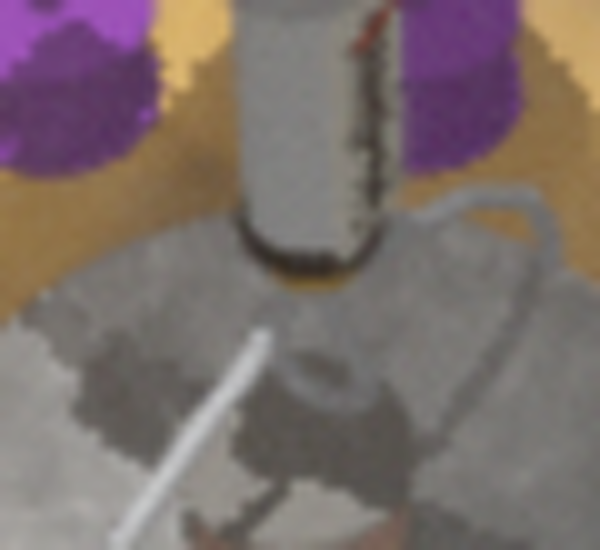

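View pics/l8b.png

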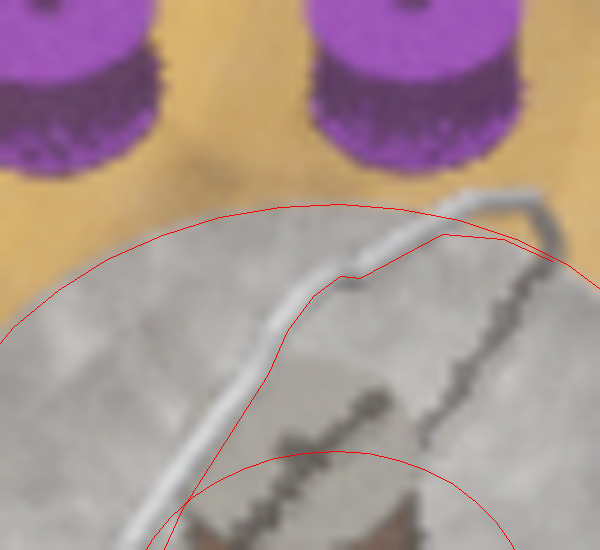

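There is a light side force (about 3 N). The wire is touching the hook's sloping shank above the loop, because the hook is still about 27 mm lower than it will be seated. The image shows the loop passing under the wire near the peak, so I'll back off slightly and raise.

step_arm(
  deltas=[
    [0, 0, 0, 1.5, 0, -2, -1],
    [0, 0, 0, 0, 0, -4, -1],
    [0, 0, 0, 0, 0, -5, -1],
    [0, 0, 0, 0, 0, -5, -1],
    [0, 0, 0, 0, 0, -3, -1],
    [0, 0, 0, 0, 0, 0, -1],
  ],
)

```text
time_s: 10.0
tcp_pos: [0.4707, 0.2366, 0.2208]
eef_rot: [-180.0, -0.1, 165.0]
contact_force: [1.2, 0.4, -2.4]
gripper_width: 0.0179
```

```bash
python3 -c "
from h import *
look('l9',(235,250,315,330),9)"
```

```text
[0.4707 0.2366 0.2208] [-1.8000e+02 -1.4000e-01  1.6503e+02] [ 1.17  0.42 -2.43] 10.0
```

View pics/l9_n.png

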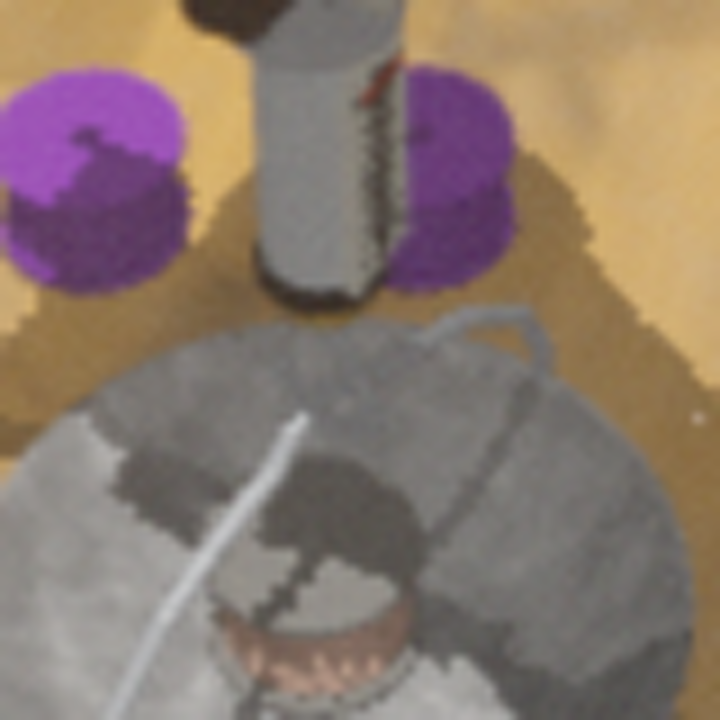

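The contact is gone. Raising slowly and watching the vertical force.

step_arm(
  deltas=[
    [0, 0, 0, 0, 0, -3, -1],
    [0, 0, 0, 0, 0, -4, -1],
    [0, 0, 0, 0, 0, -4, -1],
    [0, 0, 0, 0, 0, -4, -1],
    [0, 0, 0, 0, 0, 0, -1],
  ],
)

```text
time_s: 10.55
tcp_pos: [0.4703, 0.2364, 0.236]
eef_rot: [-179.9, -0.2, 165.0]
contact_force: [0.9, -0.0, -5.0]
gripper_width: 0.0178
```

```bash
python3 -c "
from h import *
look('l10',(235,235,315,315),9)"
```

```text
[0.4703 0.2364 0.236 ] [-179.93   -0.21  165.01] [ 0.88 -0.02 -5.04] 10.55
```

View pics/l10_n.png

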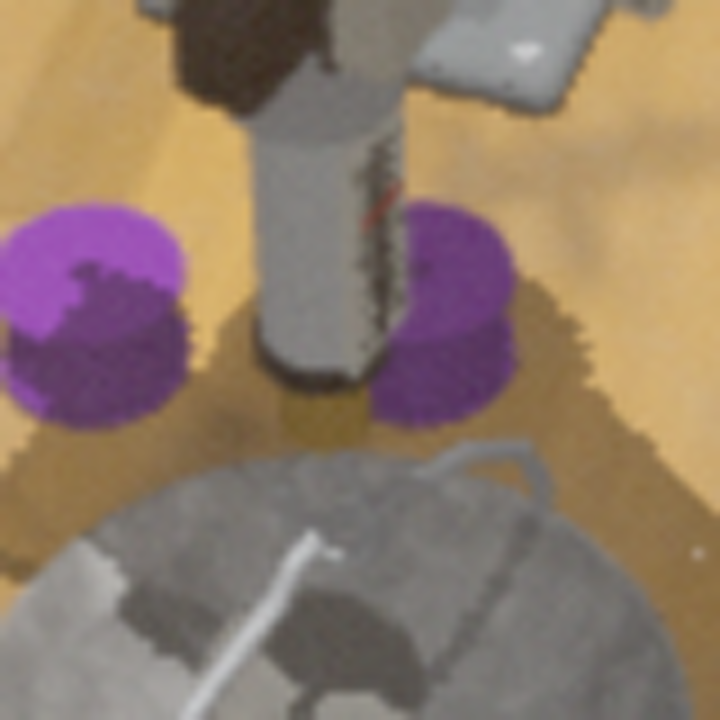

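The force has grown to -5 N and the red pointer has moved down, so the hook has caught the bail. Continuing slowly.

step_arm(
  deltas=[
    [0, 0, 0, 0, 0, -3, -1],
    [0, 0, 0, 0, 0, -3, -1],
    [0, 0, 0, 0, 0, -3, -1],
    [0, 0, 0, 0, 0, -3, -1],
    [0, 0, 0, 0, 0, -3, -1],
    [0, 0, 0, 0, 0, 0, -1],
  ],
)

```text
time_s: 11.2
tcp_pos: [0.4693, 0.2359, 0.2503]
eef_rot: [-179.8, -0.4, 165.0]
contact_force: [-0.0, 0.2, -7.9]
gripper_width: 0.0179
```

```bash
python3 -c "
from h import *
look('l11',(220,220,320,350),5)"
```

```text
[0.4693 0.2359 0.2503] [-179.81   -0.36  164.98] [-0.04  0.21 -7.94] 11.2
```

View pics/l11_n.png

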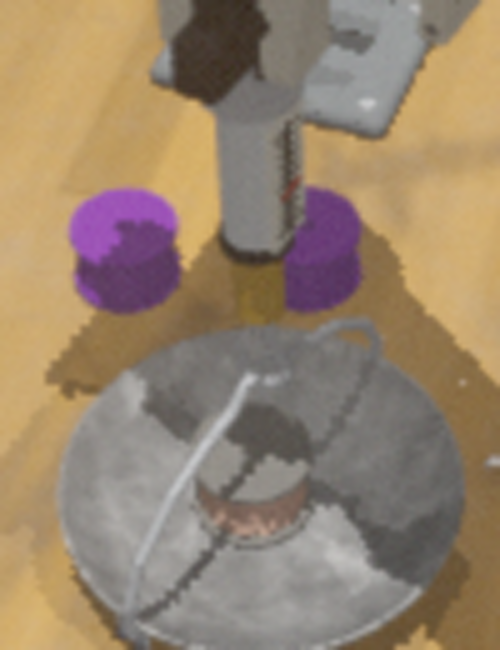

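step_arm(
  deltas=[
    [0, 0, 0, -1, 0, -3, -1],
    [0, 0, 0, -1, 0, -3, -1],
    [0, 0, 0, 0, 0, -3, -1],
    [0, 0, 0, 0, 0, -2, -1],
    [0, 0, 0, 0, 0, -2, -1],
    [0, 0, 0, 0, 0, -2, -1],
    [0, 0, 0, 0, 0, 0, -1],
  ],
)

```text
time_s: 11.95
tcp_pos: [0.4705, 0.2346, 0.2652]
eef_rot: [-179.7, -0.5, 165.0]
contact_force: [0.1, 1.1, -7.8]
gripper_width: 0.0177
```

```bash
python3 -c "
from h import *
look('l12',(220,220,320,350),5)"
```

```text
[0.4705 0.2346 0.2652] [-179.66   -0.49  164.95] [ 0.05  1.08 -7.82] 11.95
```

View pics/l12_n.png

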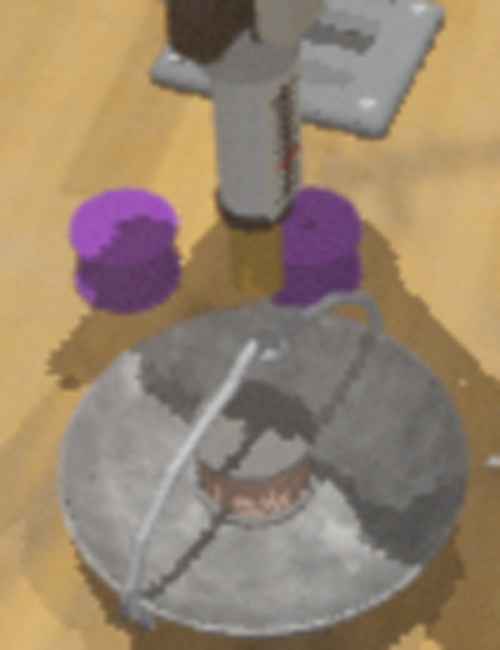

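The force has stopped growing at -7.8 N and the pan rim has risen, so the pan is off the bench and level. Continuing up, also adding a small tilt correction.

step_arm(
  deltas=[
    [0, 0, 0, 0, 0, -2, -1],
    [0, 0, 0, 0, 0, -3, -1],
    [0.001, -0.001, 0, 0, 0, -3, -1],
    [0.001, -0.001, 0, 0, 0, -3, -1],
    [0.001, -0.001, 0, 0, 0, -3, -1],
    [0, 0, 0, 0, 0, -3, -1],
    [0, 0, 0, 0, 0, -3, -1],
    [0, 0, 0, 0, 0, -2, -1],
    [0, 0, 0, 0, 0, -1, -1],
    [0, 0, 0, 0, 0, 0, -1],
  ],
)

```text
time_s: 13.0
tcp_pos: [0.4706, 0.2348, 0.2902]
eef_rot: [-179.5, -0.3, 165.0]
contact_force: [-0.2, -0.4, -8.5]
gripper_width: 0.0175
```

```bash
python3 -c "
from h import *
look('l13',(200,150,340,340),3)"
```

```text
[0.4706 0.2348 0.2902] [-179.48   -0.31  164.96] [-0.19 -0.36 -8.51] 13.0
```

View pics/l13_v.png

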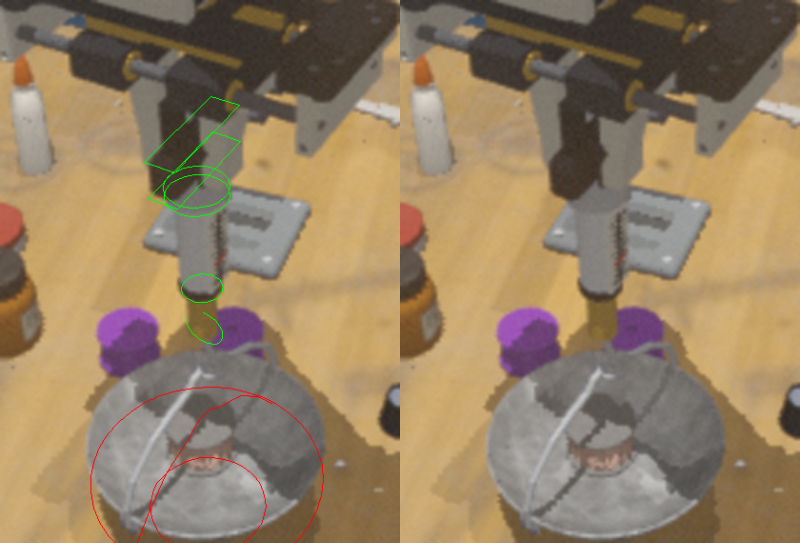

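The pan hangs level and about 27 mm up, with the spool in it. Now raise a bit more and turn the face closer to the front.

```bash
python3 -c "
from h import *
plan([.471,.235,.308],174,10,-1)"
```

```text
rotdeg [-0.5  -0.36 -9.04] shift [ 0.5  0.2 17.9] t 13.05
[[-0.001, -0.001, -0.016, -0.0, 0.0, -1.8, -1], [-0.001, -0.001, -0.016, -0.0, 0.0, -1.8, -1], [-0.001, -0.001, -0.016, -0.0, 0.0, -1.8, -1], [-0.001, -0.001, -0.016, -0.0, 0.0, -1.8, -1], [-0.001, -0.001, -0.016, -0.0, 0.0, -1.8, -1], [-0.001, -0.001, -0.016, -0.0, 0.0, -1.8, -1], [-0.001, -0.001, -0.016, -0.0, 0.0, -1.8, -1], [-0.001, -0.001, -0.016, -0.0, 0.0, -1.8, -1], [-0.001, -0.001, -0.016, -0.0, 0.0, -1.8, -1], [-0.001, -0.001, -0.016, -0.0, 0.0, -1.8, -1]]
```

step_arm(
  deltas=[
    [-0.001, -0.001, -0.008, 0, 0, -2, -1],
    [-0.001, -0.001, -0.016, 0, 0, -2, -1],
    [-0.001, -0.001, -0.018, 0, 0, -2, -1],
    [-0.001, -0.001, -0.02, 0, 0, -2, -1],
    [-0.001, -0.001, -0.02, 0, 0, -2, -1],
    [-0.001, -0.001, -0.02, 0, 0, -2, -1],
    [-0.001, -0.001, -0.02, 0, 0, -2, -1],
    [-0.001, 0, -0.018, 0, 0, -2, -1],
    [0, 0, -0.012, 0, 0, -1, -1],
    [0, 0, -0.006, 0, 0, 0, -1],
  ],
)

```text
time_s: 14.05
tcp_pos: [0.4704, 0.2347, 0.3084]
eef_rot: [-180.0, 0.1, 174.8]
contact_force: [0.3, -0.3, -8.9]
gripper_width: 0.0178
```

step_arm(
  deltas=[
    [0, 0, 0, 0, 0, 0, -1],
    [0, 0, 0, 0, 0, 0, -1],
    [0, 0, 0, 0, 0, 0, -1],
    [0, 0, 0, 0, 0, 0, -1],
    [0, 0, 0, 0, 0, 0, -1],
    [0, 0, 0, 0, 0, 0, -1],
    [0, 0, 0, 0, 0, 0, -1],
    [0, 0, 0, 0, 0, 0, -1],
  ],
)

```text
time_s: 14.85
tcp_pos: [0.4702, 0.2346, 0.3079]
eef_rot: [-179.9, 0.0, 174.8]
contact_force: [-0.4, -0.1, -8.4]
gripper_width: 0.0179
```

```bash
python3 -c "
from h import *
look('l14',(200,130,340,320),3)
cv2.imwrite('pics/top14.png',r.capture('top')[:,:,::-1])"
```

```text
[0.4702 0.2346 0.3079] [-1.7993e+02  2.0000e-02  1.7483e+02] [-0.42 -0.06 -8.37] 14.85
```

View pics/l14_v.png

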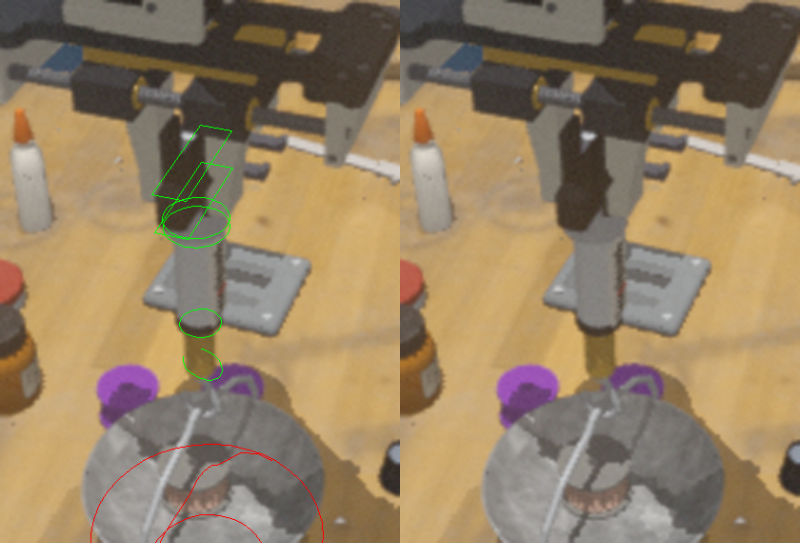

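View pics/top14.png

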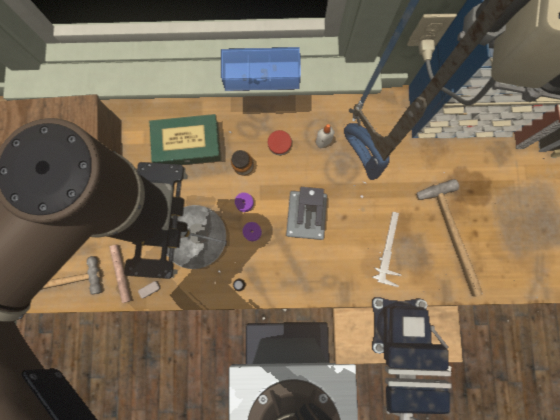

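```bash
python3 -c "
from h import *
cv2.imwrite('pics/l15.png',r.capture('side')[:,:,::-1])
it=[(np.array([.4702,.2346,.046]),Rz(-12),bail_lines(),(0,0,255)),(np.array([.4702,.2346,.290]),Rz(-5),scale_lines(.033),(0,255,0))]
overlay('pics/l15.png','pics/l15o.png','side',it,210,195,330,340,5)
a=cv2.imread('pics/l14.png').astype(int);b=cv2.imread('pics/l15.png').astype(int);print(np.abs(a-b)[:320,200:340].mean())"
```

```text
2.0370238095238093
```

View pics/l15o.png

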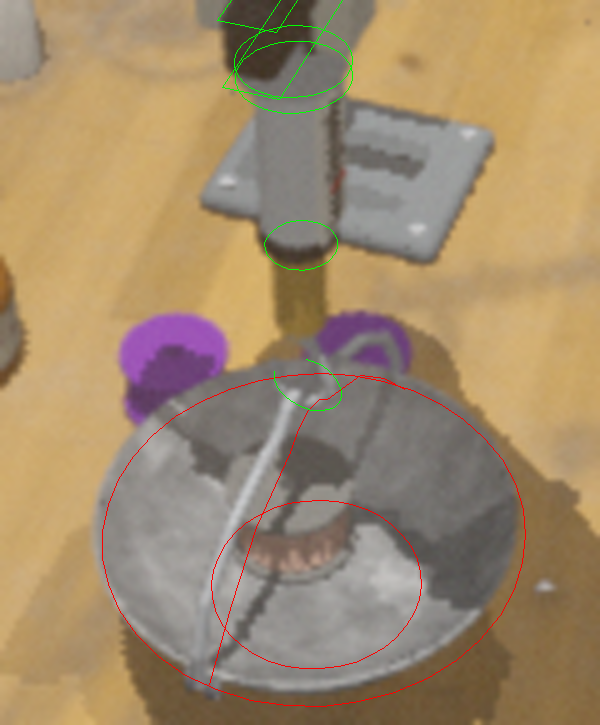

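step_arm(
  deltas=[
    [0, 0, 0, 0, 0, 0, -1],
    [0, 0, 0, 0, 0, 0, -1],
    [0, 0, 0, 0, 0, 0, -1],
    [0, 0, 0, 0, 0, 0, -1],
    [0, 0, 0, 0, 0, 0, -1],
    [0, 0, 0, 0, 0, 0, -1],
    [0, 0, 0, 0, 0, 0, -1],
    [0, 0, 0, 0, 0, 0, -1],
    [0, 0, 0, 0, 0, 0, -1],
    [0, 0, 0, 0, 0, 0, -1],
  ],
)

```text
time_s: 16.0
tcp_pos: [0.4702, 0.2346, 0.3079]
eef_rot: [-179.9, 0.0, 174.8]
contact_force: [0.2, -0.4, -9.1]
gripper_width: 0.0174
```

```bash
python3 -c "
from h import *
g=[]
for i in range(6):
    im=r.capture('side')[:,:,::-1].copy();g.append(cv2.cvtColor(im,cv2.COLOR_BGR2GRAY).astype(np.float32)[255:340,220:325]);cv2.imwrite(f'pics/m{i}.png',im)
o=cv2.cvtColor(cv2.imread('pics/l15.png'),cv2.COLOR_BGR2GRAY).astype(np.float32)[255:340,220:325]
w=cv2.createHanningWindow((105,85),cv2.CV_32F)
print([np.round(cv2.phaseCorrelate(x,g[0],w)[0],3) for x in [o]+g[1:]])
s=r.get_state();print(s['tcp_pos'],s['eef_rot'],s['contact_force'],s['time_s'],s['gripper_width'])
it=[(np.array([.4702,.2346,.050]),Rz(-12),bail_lines(),(0,0,255))]
overlay('pics/m5.png','pics/m5o.png','side',it,210,230,330,340,5)"
```

```text
[array([0.038, 0.008]), array([ 0.022, -0.01 ]), array([-0.002, -0.045]), array([-0.023, -0.074]), array([-0.051, -0.02 ]), array([-0.017, -0.014])]
[0.47021735 0.23459048 0.30793322] [-1.79933581e+02  2.39005600e-02  1.74829253e+02] [ 0.25608867 -0.52167987 -7.34953813] 16.3 0.017376028775281296
```

View pics/m5o.png

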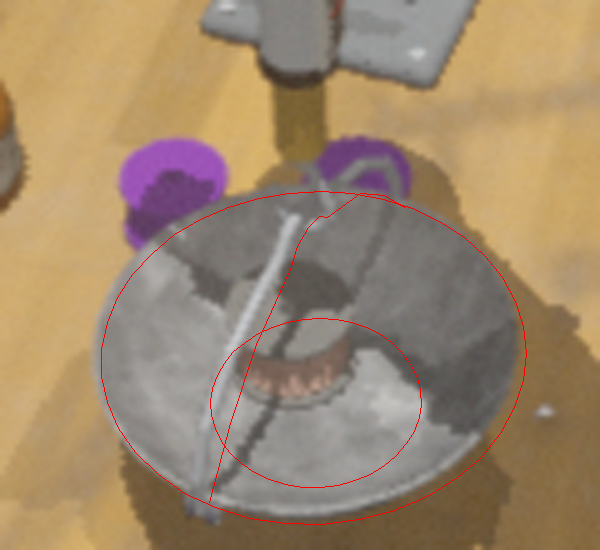

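The motion is below 0.1 px between frames. I'll put a number on the tilt with a fit of the rim.

```bash
python3 -c "
from h import *
crop('pics/m5.png','pics/m5c.png',222,255,322,342,8)"
```

```text
(no output)
```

View pics/m5c.png

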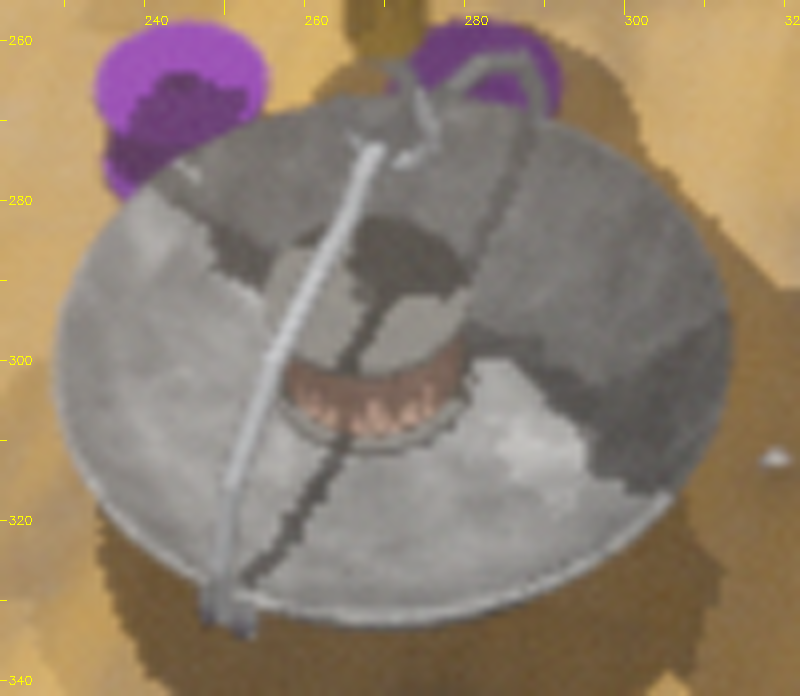

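```bash
python3 -c "
from h import *
from scipy.optimize import least_squares
q=np.array([(55,375),(85,265),(125,205),(180,150),(260,110),(350,95),(560,122),(640,175),(700,240),(730,320),(722,400),(670,495),(560,580),(450,615),(370,625),(270,610),(180,565),(100,490)])/8+[222,255]-.5
def f(p):
    C=circ(.0785,0,181)@Ro.from_rotvec([p[3],p[4],0]).as_matrix().T+p[:3]
    fo,cx,cy,V=cam('side');c=C@V[:3,:3].T+V[:3,3];uv=np.c_[cx+fo*c[:,0]/c[:,2],cy+fo*c[:,1]/c[:,2]]
    import cv2
    return [cv2.pointPolygonTest(uv.astype(np.float32).reshape(-1,1,2),(float(a),float(b)),True) for a,b in q]
s=least_squares(f,[.47,.235,.08,0,0],diff_step=1e-3,x_scale=[.01,.01,.01,.05,.05])
print(np.round(s.x[:3],4),np.degrees(s.x[3:]),np.round(s.fun,1))
"
```

```text
[0.4746 0.2306 0.0819] [4.33122043e-06 1.47655850e-06] [ 0.1  0.7  0.4 -0.6 -0.8 -0.1 -0.1  0.4  0.  -0.2  0.2  0.4  0.1 -0.
 -0.6 -0.6  0.2  0.4]
```

```bash
python3 -c "
from h import *
from scipy.optimize import minimize
q=np.array([(55,375),(85,265),(125,205),(180,150),(260,110),(350,95),(560,122),(640,175),(700,240),(730,320),(722,400),(670,495),(560,580),(450,615),(370,625),(270,610),(180,565),(100,490)])/8+[222,255]-.5
fo,cx,cy,V=cam('side')
def f(p):
    C=circ(.0785,0,181)@Ro.from_rotvec([p[3]*5,p[4]*5,0]).as_matrix().T+p[:3]
    c=C@V[:3,:3].T+V[:3,3];uv=np.c_[cx+fo*c[:,0]/c[:,2],cy+fo*c[:,1]/c[:,2]]
    return sum(cv2.pointPolygonTest(uv.astype(np.float32).reshape(-1,1,2),(float(a),float(b)),True)**2 for a,b in q)
for k in(-.01,.01):
    s=minimize(f,[.472,.233,.082,k,k],method='Nelder-Mead',options=dict(maxiter=4000,xatol=1e-6,fatol=1e-5))
    print(np.round(s.x[:3],4),np.degrees(s.x[3:]*5),s.fun)
"
```

```text
[0.4758 0.2266 0.077 ] [-1.25767258 -0.22799824] 2.0889202980214554
[0.4758 0.2267 0.077 ] [-1.25353851 -0.23312311] 2.0888689548386092
```

```bash
python3 -c "
from h import *
c=lambda u,v:np.array([u/8+222-.5,v/8+255-.5])
a=atz('side',c(225,590),.082);b=atz('side',c(540,112),.082);print(a,b,np.linalg.norm(a-b),(a+b)/2)
m=(a+b)/2
for z in(.0925,.095):print('peak px crop',(proj('side',[m[0],m[1],m[2]-.032+z])+.5-[222,255])*8)
for z in (.140,.143,.146):print('hook px',(proj('side',[.4702,.2346,z])+.5-[222,255])*8)
print('tubebottom',(proj('side',[.4702,.2346,.22])+.5-[222,255])*8)
"
```

```text
[0.49032165 0.30771787 0.082     ] [0.45832097 0.15279686 0.082     ] 0.15819153531515975 [0.47432131 0.23025737 0.082     ]
peak px crop [385.17378808 154.50962902]
peak px crop [384.80298391 146.68300262]
hook px [398.11457429 179.72079132]
hook px [397.70188524 170.35789961]
hook px [397.28701927 160.94561918]
tubebottom [386.31270573 -88.03435213]
```

```bash
python3 -c "
from plant import r
print(r.close_job())"
```

```text
the job is handed in; nothing more can be done
None
```

I lifted the scale off its stand and hooked the pan's bail. I then raised the pan with the copper spool in it and turned the white face toward the front. The job is handed in at 16.3 s; no verdict was reported.

Last checks before handing in:

| Check | What I measured |
|---|---|
| Pan height | Underside about 50 mm above the bench, from the rim in the side view. |
| Pan level | About 1° of tilt from a fit to the rim. The fit is loose, since a zero-tilt pose fits nearly as well. |
| Scale plumb | Tool vertical within about 0.1°; I measured the tool, not the scale itself. |
| Face to the front | Scale yaw about -5°, taken from the gripper's yaw. |
| Stillness | Motion under 0.1 pixel between frames. |
| Reading | About 33 mm, worked out from roughly 6 N of load. The wrist force was noisy, between -7.3 and -9.1 N, so this is not precise. |
| Hook to bail peak | About 3 mm apart in the image. |
| Spool, loupe, calliper and jar | Spool in the pan; the other three look unmoved in the final top view, by eye only. |

- **Contact at the catch:** the hook's shank pushed lightly on the bail (about 3 N) before I backed off. The pan did not visibly move.
- **Disagreement:** the rim fits put the pan's centre 6 to 10 mm from the scale's axis, mostly along the camera's depth direction. I put that down to calibration and the loose fit.

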